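# Add the blue well block to the pile in the stacker

## Robot

A 6-joint arm with a two-finger parallel gripper is mounted at the origin on the work surface. World frame = base frame: x ahead of the robot, y to its left, z up, the work surface at z = 0. Lengths are in m, angles in rad, forces in N, time in s.
With the tool pointing down it reaches from about 0.3 to 0.775 m from the base axis. Payload 14.6 kg.
Tool frame: the origin (TCP) lies at the very end of the fingers, on their centre line; the grasp point (between the pads) lies 19 mm behind it; y points along the fingers, z is the direction in which the jaws open and shut, and the axes are right-handed (so a half turn about y gives the same grasp; the last joint's range is limited). The gripper opens to 94 mm and grips with 3 to 60 N. Pads are 16 mm wide; open, the fingers measure 119 mm over their backs; the gripper's body (75 mm by 177 mm) begins 78 mm behind the grasp point.
Start: joints at [1.273, 0.3, 1.521, -0, 1.321, -0.067], TCP at [0.126, 0.535, 0.205] pointing down, gripper open.
Joint ranges: [-3.03, 3.03], [-0.79, 2.21], [0.23, 2.52], [-1.04, 4.18], [0, 3.07], [-2.55, 2.55]. Speed limits (rad/s): [2.22, 2.22, 2.57, 3.14, 3.14, 3.14].

## Interface

Orientations are given as [roll, pitch, yaw] about the fixed x, y, z axes, in that order (R = Rz(yaw) Ry(pitch) Rx(roll)).
In Python, from station import get_obs, camera, job gives the robot as it stands.
- The arm moves only by the tool step_arm, never from a script. Its argument "targets" is a list of rows, each a list of 6 numbers: the shift along the tool's x, y, z in mm, then the turn, a rotation vector about the tool's x, y, z in degrees. In form: [[dx, dy, dz, rx, ry, rz], ...]. A call has 1 to 12 rows; each row shifts and turns the commanded pose from where the row before left it, along the tool's axes as they then stand; what a row does not reach is not made up. A row lasts 1/8 s, in which the tool goes at most 62.5 mm and 10.7 degrees, less where a joint would pass 70% of its speed; a pose out of reach is approached as far as the arm can. A call is refused whole if a number of a shift passes 62.5 or a number of a turn 10.7, either way. A call with a gripper value outside its range is refused whole. "gripper" is the opening, from -1 (shut) to 1 (fully open), set as the call begins (left out, the last holds). The fingers move at their own pace and stop on an object; "squeeze" is the grip in N (left out, the last holds). Time passes only in rows, so rows that do not move let the fingers close. It gives the time, the measured TCP pose, the force and the opening at its end, in the units of the state.
- get_obs(): the state, without advancing time (a new reading comes with each control period).
- camera(name): name is "scene" or "top"; returns a dict with "pixels" (384x512x3 uint8, red, green, blue), "intrinsics" (3x3 intrinsics, pixels), "R" (3x3) and "t" (3): a world point X has camera coordinates R X + t. Camera axes: x right, y down, z forward; pixel columns grow to the right and rows downward; lengths in m; the calibration is good to about 2 mm. A picture is of the moment at which its call begins. There is no depth.
- job.hand_in(): hands the job in, once; it reports no verdict.
The state is a dict: "time_s": time; "qpos": joint angles; "joint_vel": joint speeds; "tau": joint torques, N m; "ee_pos": TCP position; "eef_rot": TCP orientation; "force": force on the tool from outside, world axes, zero at the start; "moment": the same for the moment, N m; "grip_width": finger opening in m.
Only numpy, scipy, OpenCV 4.12 (cv2) and the standard library are available. Lean on these libraries where they do the work, as an engineer would, in place of code of your own. Each camera call takes 0.05 s, during which the arm holds its last target.

## Task

Add the blue 24-well block from its cradle to the pile of blue blocks in the stacker. The cradle leaves only the block's short ends free and the stacker only its long sides, so set the block flat on the open bench, let go and take it again the other way; then lower it between the stacker's end channels until you feel it touch the pile, whose height differs every time, and only then let go: no dropping and no hard pressing. Leave the orange block, the bottles and the beaker where they are.

Things in the scene. Friction and masses are not known exactly. Their poses are not given: they have to be found in the camera images.
- block: The loose blue 24-well block to move: a box 64 mm long (its x axis), 44 mm wide (y) and 22 mm high, 55 to 110 g, with dark wells on top. Origin: centre of its underside, z up. It starts lying level in the cradle, underside 20 mm above the bench. Either end may come first.
- cradle: White cradle of the blue block, fixed. Origin: on the bench (height 0) under its middle; x along the block's length. Pedestal 60 mm (x) by 64 mm (y), 20 mm high; along each long side of the block, 3 mm off it, a wall 48 mm long and 5 mm thick, top 48 mm above the bench. The block's short ends are free for fingers.
- stacker: Foot of the stacker, fixed: grey, 90 mm (x) by 120 mm (y), 30 mm high. Origin: on the bench (height 0) on the vertical axis of the pile. Above it is a pile of three blue blocks like the loose one, length along the stacker's y, width along x. The pile's lift is set anew each time: the pile's top is anywhere from 70 to 115 mm above the bench.
- pile_axis (a point): Point on the pile's axis level with the tops of the channels, 118 mm above the bench; axes as the stacker's. It does not tell where the pile's top is. The pile stands on a stiff spring: it stays put up to about 3 N of pressure, then sinks 1 mm per 1.5 N, 6 mm at most. The new block goes on top, lying the same way; its top may stand above the channels.
- channels: Two upright aluminium channels, C-shaped in plan, one at each y end of the pile, fixed; origin and axes as the stacker's. End walls at y = +-36 to 40 mm, lips at x = +-26 to 30 mm reaching inward to y = +-26 mm: about 4 mm clearance round a block. Its long sides, facing +x and -x, are open over the middle 52 mm for fingers.
- setdown (a point): Middle of a stretch of bare bench (height 0) nearer the robot than cradles and stacker, free from 50 mm nearer to 50 mm farther and 280 mm to either side. The block may be set down anywhere on it (or on any bare bench); keep 140 mm from the stacker's axis so that the gripper clears the channels.
- spare: An orange block of the same size in a second cradle like the first: leave it alone. Origin: centre of its underside; x along its length.
- clear_bottle: Loose clear glass bottle with blue cap, 64 mm across, 150 mm high, bystander. Origin: centre of its underside.
- amber_bottle: Loose amber bottle with red cap, 68 mm across, 150 mm high, bystander. Origin: centre of its underside.
- beaker: Loose glass beaker, 70 mm across the rim, 90 mm high, bystander. Origin: centre of its underside.
Not all that is in view belongs to the job. Of the things like the block, leave any that is yellow; of the rest the smaller one is meant.

How it is judged:
On the way, in this order (a step that is already met when the one before it is completed fails the run):
1. the blue block lies flat on the bare bench, let go (height (world z) of block below 0.005 m and angle between block's own z axis and vertical below 0.05 rad and contact force between block and the fingers below 0.05 N and linear speed of block below 0.02 m/s), for 0.1 s.
2. held again in the fingers, the block touches the top of the pile between the channels (horizontal distance between block and stacker below 0.009 m and angle between the x axis of block and the y axis of stacker, either way round below 0.2 rad and contact force between block and stacker above 0.3 N and contact force between block and the fingers above 0.5 N), for 0.05 s.
At the end, for the whole second after the job is handed in: The blue block rests level (within 0.05 rad) and still on top of the pile, its centre within 9 mm of the pile's axis and its length along the pile's (within 0.2 rad), between the channels and released (horizontal distance between block and stacker below 0.009 m and angle between the x axis of block and the y axis of stacker, either way round below 0.2 rad and angle between block's own z axis and vertical below 0.05 rad and contact force between block and stacker above 0.2 N and contact force between block and the fingers below 0.05 N and linear speed of block below 0.02 m/s and height (world z) of block between 0.06 and 0.125 m); the robot touches nothing.
It fails at once if the block is dropped onto the pile (faster than 0.25 m/s out of the fingers, a fall of more than about 3 mm) (horizontal distance between block and stacker below 0.04 m and height (world z) of block above 0.05 m and contact force between block and the fingers below 0.05 N and linear speed of block above 0.25 m/s).
It fails at once if the block is pressed on the pile with more than 30 N (contact force between block and stacker above 30 N).
It fails at once if the orange block is moved more than 30 mm (distance of spare from where it was at the start of the episode above 0.03 m).
It fails at once if a bottle or the beaker is moved more than 30 mm or tipped (distance of any of clear_bottle, amber_bottle, beaker from where it was at the start of the episode above 0.03 m or angle between any of clear_bottle, amber_bottle, beaker's own z axis and vertical above 0.3 rad).
It also fails if it takes over 72 s, if anything falls off the work surface, if the arm or the gripper's body presses on something with over 40 N, if the wrist force passes 120 N, or if a joint passes its speed limit or range.

## Working session

There is one attempt and no reset: what is moved stays moved. The work goes in short steps, Python scripts to look and compute and a tool call to move; the robot and the scene stay as the last step left them, time stands still between calls to the robot, and variables do not carry over. Pictures are saved under pics/ and viewed, and the job is handed in when it is done.

Besides the shell and the picture viewer there is one more tool, called after "Request:" as a command line: name --pt "numbers of a row" for each row, then --argument value for the rest. step_arm: Moves the arm, as the interface text tells. Its arguments: {"type":"object","properties":{"targets":{"type":"array","items":{"type":"array","items":{"type":"number"}}},"gripper":{"type":"number"},"squeeze":{"type":"number"}},"required":["targets"]}

```bash
mkdir -p pics; ls; python3 - <<'E'
from station import get_obs, camera
import cv2,json,numpy as np
o=get_obs()
for k,v in o.items(): print(k,np.round(v,4))
for n in("scene","top"):
    c=camera(n); cv2.imwrite(f"pics/{n}0.png",c["pixels"][:,:,::-1]); np.savez(f"{n}0.npz",**c)
    print(n,c["intrinsics"],c["R"],c["t"])
E
```

```text
pics
time_s 0.0
qpos [ 1.2734  0.3005  1.5216 -0.      1.3207 -0.0666]
joint_vel [ 0.0004 -0.0012  0.0017 -0.0006 -0.0007 -0.0004]
tau [ 2.10000e-03 -5.31812e+01 -3.52736e+01  7.09000e-02  2.44000e-02
 -1.00000e-04]
ee_pos [0.1258 0.5352 0.2049]
eef_rot [-1.572e+00  1.000e-04 -2.308e-01]
force [-0.6529  0.0876  0.5434]
moment [-0.0173  0.0066 -0.0732]
grip_width 0.0944
scene [[464.51569704   0.         249.15026087]
 [  0.         464.51569704 185.04994878]
 [  0.           0.           1.        ]] [[-0.69843327  0.71551352  0.01521044]
 [ 0.44271804  0.44865336 -0.77634457]
 [-0.56230926 -0.53549095 -0.63012518]] [ 0.4064535  -0.18228836  1.9182572 ]
top [[347.16277788   0.         256.68825674]
 [  0.         347.16277788 185.41387676]
 [  0.           0.           1.        ]] [[ 0.03048484 -0.99940783  0.01595818]
 [-0.98267242 -0.03288701 -0.18240987]
 [ 0.18282667 -0.01012093 -0.98309307]] [-0.02272632  0.6029486   1.08735069]
```

```bash
python3 -c "
import cv2
for n in('scene','top'):
    cv2.imwrite(f'pics/{n}0b.png',cv2.resize(cv2.imread(f'pics/{n}0.png'),(800,600),interpolation=cv2.INTER_CUBIC))"
```

```text
(no output)
```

View pics/scene0b.png

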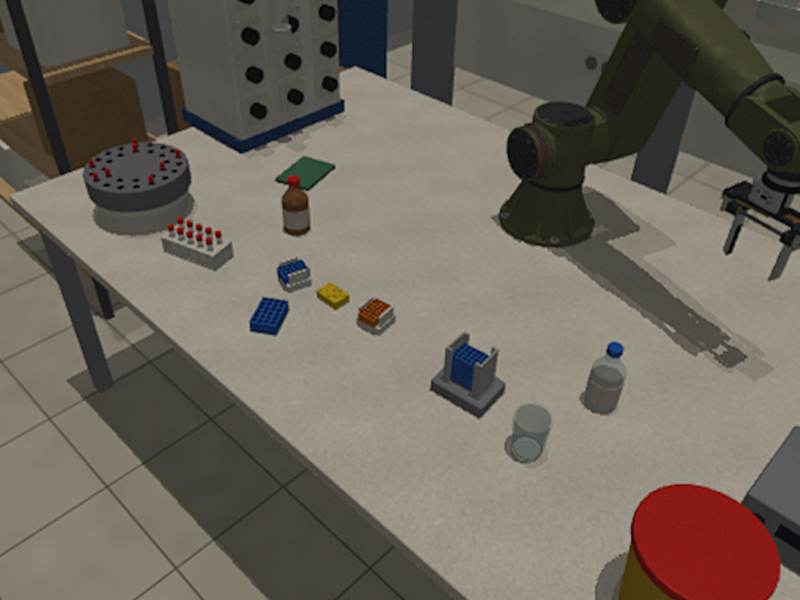

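View pics/top0b.png

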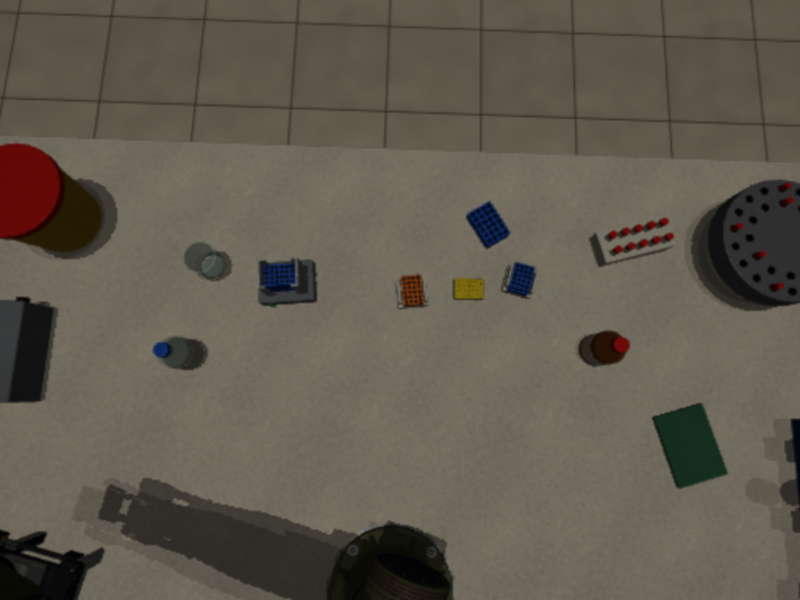

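The scene view (800 px) shows the blue block in its white cradle at (294,272), a larger blue decoy at (269,315), yellow at (333,295), orange at (376,314) and the stacker at (468,370). In the top view the cradle block is at (519,280) and the stacker at (282,277).

```bash
cat > h.py <<'E'
import numpy as np,cv2
def ray(c,px,z):
    K,R,t=c["intrinsics"],c["R"],c["t"]
    px=np.atleast_2d(px).astype(float)
    d=(R.T@np.linalg.inv(K)@np.c_[px,np.ones(len(px))].T).T
    C=-R.T@t
    return C+d*((z-C[2])/d[:,2])[:,None]
def proj(c,X):
    p=(c["R"]@np.atleast_2d(X).T).T+c["t"]; p=(c["intrinsics"]@p.T).T
    return p[:,:2]/p[:,2:]
def blobs(im,lo,hi,amin=30):
    h=cv2.cvtColor(im,cv2.COLOR_RGB2HSV)
    m=cv2.inRange(h,lo,hi); m=cv2.morphologyEx(m,cv2.MORPH_CLOSE,np.ones((3,3),np.uint8))
    cs,_=cv2.findContours(m,cv2.RETR_EXTERNAL,cv2.CHAIN_APPROX_NONE)
    return [c for c in cs if cv2.contourArea(c)>amin],m
E
python3 - <<'E'
from h import *
for n in("top","scene"):
    c=dict(np.load(n+"0.npz"))
    cs,m=blobs(c["pixels"],(105,120,40),(128,255,255))
    for k in cs:
        r=cv2.minAreaRect(k); 
        P=ray(c,k[:,0,:],0.042)[:,:2]
        w=cv2.minAreaRect((P*1000).astype(np.float32))
        print(n,np.round(r[0],1),cv2.contourArea(k),"world@.042",np.round(w[0],1),np.round(w[1],1),round(w[2],1))
    if n=="top": crops=[(165,130,60),(320,165,60)]
    else: crops=[(270,205,60),(160,145,60)]
    big=[cv2.resize(c["pixels"][y:y+g,x:x+g],(400,400),interpolation=cv2.INTER_NEAREST) for x,y,g in crops]
    cv2.imwrite(f"pics/crop_{n}.png",np.hstack(big)[:,:,::-1])
E
```

```text
top [102.5 223.5] 65.5 world@.042 [463.7 492.2] [29.1 29.7] 1.8
top [333.3 178.2] 212.5 world@.042 [ 639.2 -260. ] [44.2 64.6] 73.8
top [178.3 175.6] 253.5 world@.042 [630.4 259.5] [48.6 66.9] 5.4
top [312.2 143. ] 383.5 world@.042 [ 759.9 -188.9] [86.1 59.3] 32.6
scene [296.9 233.5] 350.0 world@.042 [598.5 221.2] [117.   63.2] 20.8
scene [393.  223.5] 65.0 world@.042 [346.8 409.1] [44.5 27.9] 18.7
scene [171.6 201.8] 370.5 world@.042 [ 779.1 -168.2] [108.2  64.9] 32.2
scene [185.5 171.5] 96.0 world@.042 [ 646.6 -261.7] [82.3 49.3] 14.5
scene [168.7  81.1] 561.5 world@.042 [ 233.6 -871.3] [298.1 508.8] 54.2
scene [231.5  24.5] 1260.5 world@.042 [ -523.  -1242.5] [831.7 207. ] 44.5
```

View pics/crop_top.png

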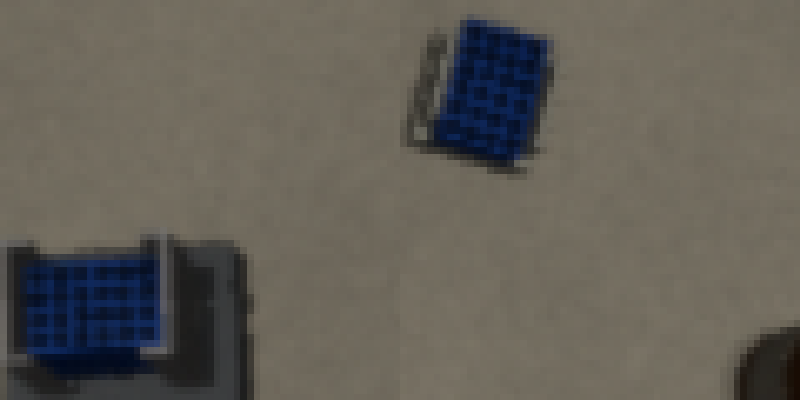

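View pics/crop_scene.png

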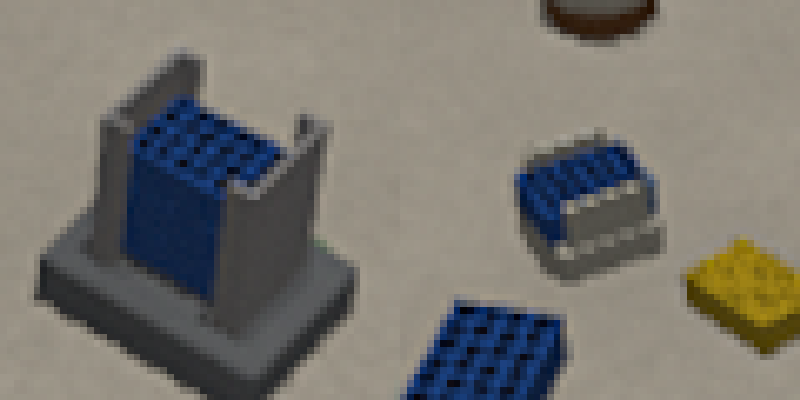

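```bash
python3 - <<'E'
from h import *
out=[]
for n,(x,y,w,h) in (("top",(155,155,60,50)),("scene",(270,205,60,65))):
    c=dict(np.load(n+"0.npz")); im=c["pixels"][y:y+h,x:x+w]
    im=np.clip(im.astype(float)*1.6,0,255).astype(np.uint8)
    k=9; b=cv2.resize(im,None,fx=k,fy=k,interpolation=cv2.INTER_NEAREST)
    for i in range(0,w,5): cv2.line(b,(i*k,0),(i*k,4 if i%10 else 10),(255,0,0),1); cv2.putText(b,str(x+i),(i*k,20),0,.35,(255,0,0)) if i%10==0 else 0
    for i in range(0,h,5): cv2.line(b,(0,i*k),(10,i*k),(255,0,0),1); cv2.putText(b,str(y+i),(10,i*k+4),0,.35,(255,0,0)) if i%10==0 else 0
    cv2.imwrite(f"pics/st_{n}.png",b[:,:,::-1])
E
```

```text
(no output)
```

View pics/st_top.png

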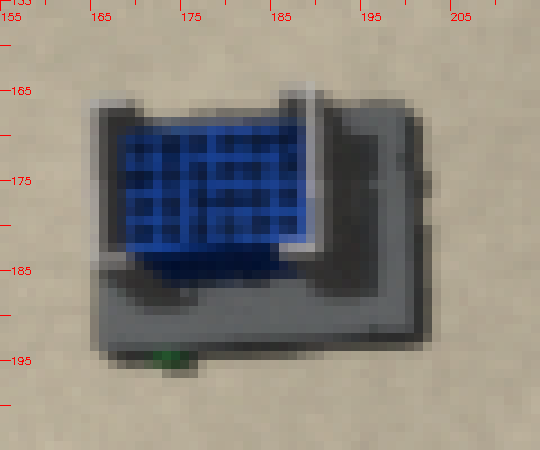

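View pics/st_scene.png

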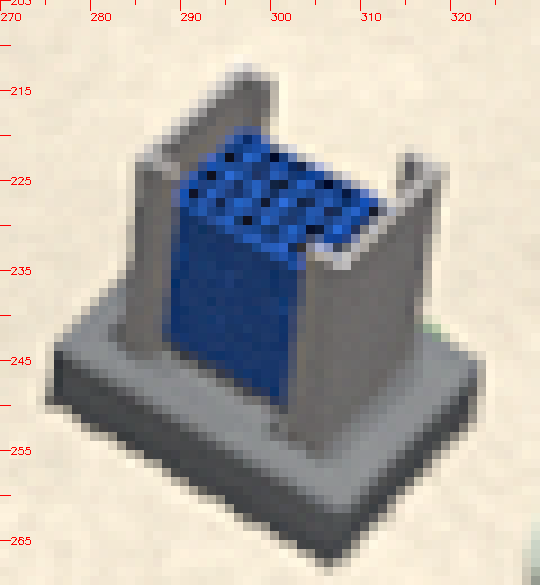

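```bash
python3 - <<'E'
from h import *
T=dict(np.load("top0.npz"));S=dict(np.load("scene0.npz"))
def show(c,l,z):
    P=ray(c,np.array(l)-0.5,z)*1000; print(np.round(P[:,:2],1).tolist()); return P
print("foot top: scene L,front,R"); P=show(S,[(276,243.7),(306.7,262),(323.8,245.3)],.03)
print("mid LR",(P[0]+P[2])/2, "len",np.linalg.norm(P[0]-P[1]),np.linalg.norm(P[2]-P[1]),"yaw",np.degrees(np.arctan2(*(P[0]-P[1])[[1,0]])),np.degrees(np.arctan2(*(P[2]-P[1])[[1,0]])))
P=show(S,[(275.5,250),(306.5,268),(323.5,252)],.0);print("mid",(P[0]+P[2])/2)
print("foot top: top BL,BR,TR"); P=show(T,[(165.8,193.2),(200,192.2),(199.6,166.4)],.03)
print("mid",(P[0]+P[2])/2,np.linalg.norm(P[0]-P[1]),np.linalg.norm(P[2]-P[1]))
print("chan top: top TL,BL,TR,BR");P=show(T,[(165.2,166),(165.2,184.4),(190.4,164.5),(190.4,183.2)],.118);print("mid",P.mean(0))
print("chan scene: left-chan far, left, right near, right far");P=show(S,[(297.3,212.2),(285.2,222),(307.8,234.8),(318.8,223.7)],.118);print(P.mean(0))
# pile top
print("pile: from top mask by z")
for z in (.07,.08,.09,.1,.115):
    a=ray(T,np.array([(168.3,168.7),(168.8,182.8),(188.9,168.7)])-.5,z)
    b=ray(S,np.array([(297,218.8),(289.3,227),(303.5,234.6)])-.5,z)
    print(z,np.round(a[:,:2]*1000).tolist(),np.round(b[:,:2]*1000).tolist())
for n,px,c in (("clear",(172/1.5625*1,350/1.5625),T),("beaker",(213/1.5625,265/1.5625),T),("amber",(594/1.5625,349/1.5625),T),("spare",(411/1.5625,290/1.5625),T)):
    print(n,np.round(ray(c,px,0.02 if n!='spare' else .042)*1000))
E
```

```text
foot top: scene L,front,R
[[667.6, 195.5], [658.8, 308.4], [569.1, 303.0]]
mid LR [618.33172659 249.21264558  30.        ] len 113.30146427331997 89.85620727377673 yaw -85.53639162232751 -176.50486065327078
[[666.2, 194.2], [654.9, 308.1], [567.1, 304.6]]
mid [616.63706509 249.40527226   0.        ]
foot top: top BL,BR,TR
[[573.2, 300.7], [580.3, 187.0], [668.9, 193.7]]
mid [621.05277438 247.18193841  30.        ] 113.90544171996764 88.83589998596707
chan top: top TL,BL,TR,BR
[[645.5, 286.9], [587.0, 282.3], [653.0, 208.6], [593.4, 204.7]]
mid [619.73154272 245.62338769 118.        ]
chan scene: left-chan far, left, right near, right far
[[590.6, 206.8], [649.0, 209.2], [643.2, 289.5], [584.3, 283.5]]
[616.78430143 247.23377706 118.        ]
pile: from top mask by z
0.07 [[648.0, 289.0], [601.0, 283.0], [650.0, 222.0]] [[571.0, 195.0], [616.0, 202.0], [611.0, 253.0]]
0.08 [[646.0, 286.0], [600.0, 281.0], [648.0, 220.0]] [[580.0, 201.0], [625.0, 208.0], [619.0, 259.0]]
0.09 [[644.0, 284.0], [598.0, 279.0], [646.0, 218.0]] [[589.0, 207.0], [633.0, 214.0], [628.0, 264.0]]
0.1 [[641.0, 281.0], [596.0, 276.0], [644.0, 216.0]] [[598.0, 214.0], [641.0, 220.0], [636.0, 270.0]]
0.115 [[638.0, 277.0], [593.0, 272.0], [640.0, 213.0]] [[611.0, 223.0], [654.0, 230.0], [649.0, 279.0]]
clear [[464. 477.  20.]]
beaker [[651. 408.  20.]]
amber [[ 495. -421.   20.]]
spare [[606. -25.  42.]]
```

```bash
cat > plan.py <<'E'
import numpy as np, json, sys
from scipy.spatial.transform import Rotation as Ro
def down(yaw): return Ro.from_euler('xyz',[-90,0,yaw],degrees=True)
def cur():
    from station import get_obs
    o=get_obs(); return np.array(o["ee_pos"]),Ro.from_euler('xyz',o["eef_rot"]),o
def plan(goals,start=None):
    """goals: list of (xyz, yaw, nrows)"""
    if start is None: p,R,o=cur(); p=p.copy()
    else: p,R=start
    rows=[]
    for g,yaw,n in goals:
        g=np.array(g);G=down(yaw)
        for i in range(n):
            f=1/(n-i)
            d=np.round(R.inv().apply((g-p)*f)*1000,0 if i<n-1 else 1)
            r=np.round(np.degrees((R.inv()*G).as_rotvec())*f,1)
            rows.append(d.tolist()+r.tolist())
            p=p+R.apply(d/1000);R=R*Ro.from_rotvec(np.radians(r))
    a=np.array(rows);print("max shift",np.abs(a[:,:3]).max(),np.linalg.norm(a[:,:3],axis=1).max(),"turn",np.abs(a[:,3:]).max())
    for k in range(0,len(rows),12): print(json.dumps(rows[k:k+12]))
    print("end",np.round(p*1000,1),np.round(np.degrees(R.as_euler('xyz')),1))
E
python3 - <<'E'
from plan import *
plan([((.639,-.26,.16),-106.2,20)])
E
```

```text
max shift 47.0 47.94788837894741 turn 4.7
[[34.0, 2.0, -33.0, 0.0, 4.6, 0.0], [37.0, 2.0, -30.0, 0.0, 4.7, 0.0], [39.0, 2.0, -27.0, 0.0, 4.6, 0.0], [41.0, 2.0, -24.0, 0.0, 4.7, 0.0], [43.0, 2.0, -20.0, 0.0, 4.6, 0.0], [44.0, 2.0, -17.0, 0.0, 4.7, 0.0], [45.0, 2.0, -13.0, 0.0, 4.6, 0.0], [46.0, 2.0, -9.0, 0.0, 4.7, 0.0], [47.0, 2.0, -6.0, 0.0, 4.6, 0.0], [47.0, 3.0, -2.0, 0.0, 4.7, 0.0], [47.0, 2.0, 2.0, 0.0, 4.6, 0.0], [47.0, 3.0, 6.0, 0.0, 4.7, 0.0]]
[[46.0, 2.0, 10.0, 0.0, 4.6, 0.0], [45.0, 3.0, 14.0, 0.0, 4.7, 0.0], [44.0, 2.0, 17.0, 0.0, 4.6, 0.0], [43.0, 3.0, 21.0, 0.0, 4.7, 0.0], [41.0, 2.0, 24.0, 0.0, 4.6, 0.0], [39.0, 3.0, 27.0, 0.0, 4.7, 0.0], [37.0, 2.0, 30.0, 0.0, 4.6, 0.0], [33.6, 2.6, 33.6, 0.0, 4.7, 0.1]]
end [ 639. -260.  160.] [ -90.     0.  -106.2]
```

Request:
step_arm --pt "34 2 -33 0 4.6 0" --pt "37 2 -30 0 4.7 0" --pt "39 2 -27 0 4.6 0" --pt "41 2 -24 0 4.7 0" --pt "43 2 -20 0 4.6 0" --pt "44 2 -17 0 4.7 0" --pt "45 2 -13 0 4.6 0" --pt "46 2 -9 0 4.7 0" --pt "47 2 -6 0 4.6 0" --pt "47 3 -2 0 4.7 0" --pt "47 2 2 0 4.6 0" --pt "47 3 6 0 4.7 0" --gripper 1

```text
time_s: 1.6
ee_pos: [0.4334, 0.0571, 0.1793]
eef_rot: [-1.571, 0.0, -1.208]
force: [0.1, 0.4, 0.1]
grip_width: 0.094
```

Request:
step_arm --pt "46 2 10 0 4.6 0" --pt "45 3 14 0 4.7 0" --pt "44 2 17 0 4.6 0" --pt "43 3 21 0 4.7 0" --pt "41 2 24 0 4.6 0" --pt "39 3 27 0 4.7 0" --pt "37 2 30 0 4.6 0" --pt "34 3 34 0 4.7 0" --pt "0 0 0 0 0 0" --pt "0 0 0 0 0 0"

```text
time_s: 2.85
ee_pos: [0.639, -0.2597, 0.159]
eef_rot: [-1.572, 0.0, -1.853]
force: [0.0, 0.2, 0.2]
grip_width: 0.0939
```

```bash
python3 - <<'E'
from plan import *
from h import *
from station import camera
for n,(x,y,w,h) in (("top",(290,140,80,65)),("scene",(150,110,80,75))):
    c=camera(n); b=cv2.resize(c["pixels"][y:y+h,x:x+w],None,fx=7,fy=7,interpolation=cv2.INTER_CUBIC)
    cv2.imwrite(f"pics/pre_{n}.png",b[:,:,::-1])
p,R,o=cur();print(p,np.degrees(o["eef_rot"]),o["force"],o["qpos"])
plan([((.639,-.26,.06),-106.2,4),((.639,-.26,.024),-106.2,3)])
E
```

```text
[ 0.63921274 -0.25925473  0.15987699] [-8.99884785e+01  2.97961492e-03 -1.06145442e+02] [0.53179855 0.07708919 0.34748462] [-4.38428549e-01  6.53403748e-01  1.11396017e+00  8.43645823e-05
  1.37403822e+00 -1.56653899e-01]
max shift 25.0 25.0 turn 0.1
[[0.0, 25.0, -0.0, -0.0, 0.0, -0.0], [0.0, 25.0, -0.0, -0.0, 0.0, -0.0], [0.0, 25.0, -0.0, -0.0, 0.0, -0.0], [0.8, 24.9, -0.0, -0.0, 0.1, -0.0], [-0.0, 12.0, -0.0, -0.0, -0.0, -0.0], [-0.0, 12.0, -0.0, -0.0, -0.0, -0.0], [-0.0, 12.0, -0.0, -0.0, -0.0, -0.0]]
end [ 639. -260.   24.] [ -90.     0.  -106.2]
```

View pics/pre_scene.png

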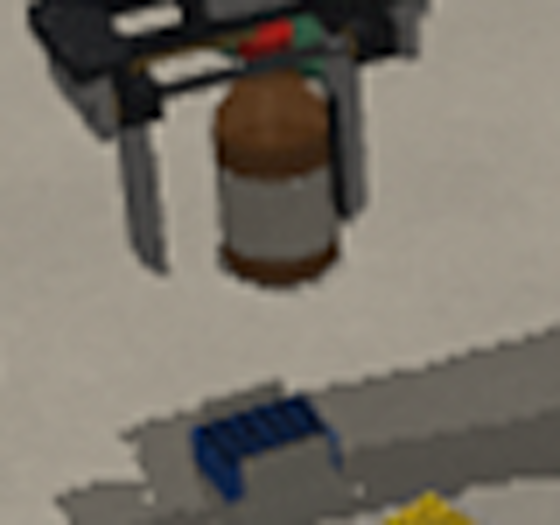

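View pics/pre_top.png

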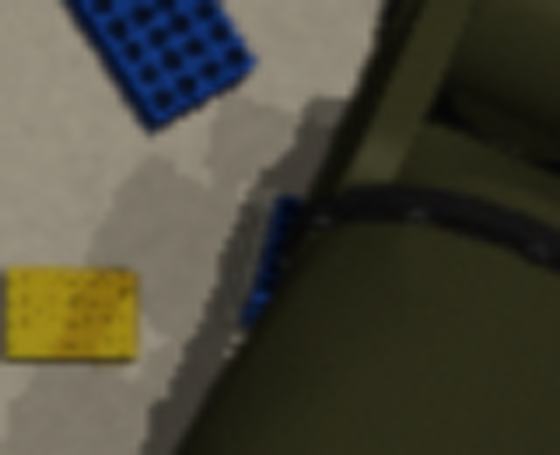

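The scene view shows the fingers square over the cradle ends, with the block at about (262,445) in the crop. The arm hides the block in the top view. Next I descend and grip.

Request:
step_arm --pt "0 25 0 0 0 0" --pt "0 25 0 0 0 0" --pt "0 25 0 0 0 0" --pt "0.6 25 0 0 0 0" --pt "0 12 0 0 0 0" --pt "0 12 0 0 0 0" --pt "0 11 0 0 0 0" --pt "0 0 0 0 0 0"

```text
time_s: 3.95
ee_pos: [0.6389, -0.2606, 0.0238]
eef_rot: [-1.572, 0.0, -1.854]
force: [-0.4, -1.2, -0.4]
grip_width: 0.0939
```

Request:
step_arm --pt "0 0 0 0 0 0" --pt "0 0 0 0 0 0" --pt "0 0 0 0 0 0" --pt "0 0 0 0 0 0" --pt "0 0 0 0 0 0" --pt "0 0 0 0 0 0" --gripper -1 --squeeze 15

```text
time_s: 4.7
ee_pos: [0.6394, -0.2609, 0.0248]
eef_rot: [-1.57, -0.0, -1.854]
force: [0.8, 0.3, 3.6]
grip_width: 0.0639
```

Request:
step_arm --pt "0 -5 0 0 0 0" --pt "0 -10 0 0 0 0" --pt "0 -20 0 0 0 0" --pt "0 -30 0 0 0 0" --pt "0 -20 0 0 0 0" --pt "0 0 0 0 0 0"

```text
time_s: 5.45
ee_pos: [0.6399, -0.2611, 0.1116]
eef_rot: [-1.568, -0.001, -1.854]
force: [-1.0, 0.1, -0.7]
grip_width: 0.0641
```

```bash
python3 - <<'E'
from plan import *
p,R,o=cur();print(p,o["force"],o["moment"],o["grip_width"])
plan([((.46,0,.06),-175.7,11)])
E
```

```text
[ 0.63988001 -0.26113316  0.11164163] [-0.97619099  0.08558601 -0.67707773] [-0.1178788   0.04296122 -0.01609121] 0.06413704343726243
max shift 29.0 29.546573405388315 turn 6.4
[[-18.0, 5.0, -22.0, -0.0, 6.3, -0.0], [-16.0, 5.0, -24.0, -0.0, 6.3, -0.0], [-13.0, 5.0, -26.0, -0.0, 6.3, -0.0], [-10.0, 4.0, -27.0, -0.0, 6.3, -0.0], [-7.0, 5.0, -28.0, -0.0, 6.3, -0.0], [-4.0, 4.0, -29.0, -0.0, 6.3, -0.0], [-1.0, 5.0, -29.0, -0.0, 6.3, -0.0], [3.0, 4.0, -29.0, -0.0, 6.3, -0.0], [6.0, 5.0, -28.0, -0.0, 6.4, -0.0], [9.0, 4.0, -27.0, -0.1, 6.3, -0.1], [11.1, 4.8, -26.5, -0.0, 6.4, -0.1]]
end [460.   0.  60.] [ -90.    -0.  -175.7]
```

Request:
step_arm --pt "-18 5 -22 0 6.3 0" --pt "-16 5 -24 0 6.3 0" --pt "-13 5 -26 0 6.3 0" --pt "-10 4 -27 0 6.3 0" --pt "-7 5 -28 0 6.3 0" --pt "-4 4 -29 0 6.3 0" --pt "-1 5 -29 0 6.3 0" --pt "3 4 -29 0 6.3 0" --pt "6 5 -28 0 6.4 0" --pt "9 4 -27 0 6.3 0" --pt "11 5 -26 0 6.4 0" --pt "0 0 0 0 0 0"

```text
time_s: 6.95
ee_pos: [0.4581, 0.001, 0.0576]
eef_rot: [-1.571, -0.002, -3.066]
force: [0.2, -0.3, -1.1]
grip_width: 0.0643
```

```bash
python3 - <<'E'
from plan import *
from h import *
from station import camera
for n in ("scene",):
    c=camera(n); q=proj(c,[[.46,0,.06]])[0].astype(int);print(q)
    x,y=q-35; b=cv2.resize(c["pixels"][y:y+70,x:x+70],None,fx=8,fy=8,interpolation=cv2.INTER_CUBIC)
    cv2.imwrite(f"pics/set_{n}.png",b[:,:,::-1])
p,R,o=cur();print(p,np.degrees(o["eef_rot"]),o["force"],o["grip_width"])
E
```

```text
[273 177]
[4.58980037e-01 2.49757687e-04 5.79966808e-02] [-9.00038167e+01 -5.48239176e-02 -1.75586077e+02] [ 0.48366547 -0.49709794 -0.80168702] 0.06376564361597083
```

View pics/set_scene.png

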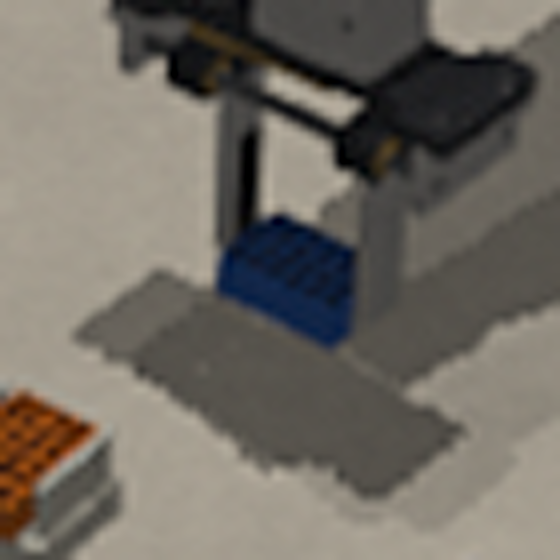

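The block is held level between the fingers at crop (285,280). I'll lower it to about 5 mm above contact and then creep down.

Request:
step_arm --pt "0 16 0 0 0 0" --pt "0 14 0 0 0 0" --pt "0 10 0 0 0 0" --pt "0 6 0 0 0 0" --pt "0 2 0 0 0 0" --pt "0 0 0 0 0 0"

```text
time_s: 7.75
ee_pos: [0.4595, -0.0, 0.0106]
eef_rot: [-1.571, 0.0, -3.067]
force: [-1.2, 0.6, -0.6]
grip_width: 0.0643
```

Request:
step_arm --pt "0 1 0 0 0 0" --pt "0 1 0 0 0 0" --pt "0 1 0 0 0 0" --pt "0 0 0 0 0 0"

```text
time_s: 8.25
ee_pos: [0.4593, -0.0, 0.0074]
eef_rot: [-1.571, -0.0, -3.067]
force: [-1.0, 0.7, -1.2]
grip_width: 0.064
```

Request:
step_arm --pt "0 1 0 0 0 0" --pt "0 1 0 0 0 0" --pt "0 0 0 0 0 0"

```text
time_s: 8.62
ee_pos: [0.4593, -0.0, 0.0054]
eef_rot: [-1.571, -0.0, -3.067]
force: [1.0, 0.7, -1.1]
grip_width: 0.0637
```

Request:
step_arm --pt "0 0.5 0 0 0 0" --pt "0 0 0 0 0 0"

```text
time_s: 8.88
ee_pos: [0.4594, -0.0, 0.0049]
eef_rot: [-1.571, -0.0, -3.067]
force: [0.2, -0.1, -1.1]
grip_width: 0.0637
```

Request:
step_arm --pt "0 0.5 0 0 0 0" --pt "0 0 0 0 0 0"

```text
time_s: 9.12
ee_pos: [0.4595, -0.0, 0.0047]
eef_rot: [-1.571, 0.0, -3.067]
force: [-2.9, -0.3, 4.8]
grip_width: 0.064
```

Contact shows as Fz jumping from -1.1 to +4.8 N. I'll release, raise the tool and look at where the block lies.

Request:
step_arm --pt "0 0 0 0 0 0" --pt "0 0 0 0 0 0" --pt "0 0 0 0 0 0" --pt "0 0 0 0 0 0" --pt "0 0 0 0 0 0" --pt "0 0 0 0 0 0" --gripper 1

```text
time_s: 9.88
ee_pos: [0.4594, -0.0, 0.0044]
eef_rot: [-1.571, -0.0, -3.067]
force: [0.5, 0.1, -0.1]
grip_width: 0.094
```

Request:
step_arm --pt "0 -10 0 0 0 0" --pt "0 -25 0 0 0 0" --pt "0 -30 0 0 0 0" --pt "0 0 0 0 -10 0" --pt "0 0 0 0 -10 0" --pt "0 0 0 0 -10 0" --pt "0 0 0 0 -10 0" --pt "0 0 0 0 -10 0" --pt "0 0 0 0 -10 0" --pt "0 0 0 0 -10 0" --pt "0 0 0 0 -10 0" --pt "0 0 0 0 -10 0"

```text
time_s: 11.38
ee_pos: [0.4595, -0.0, 0.0702]
eef_rot: [-1.57, -0.0, -1.49]
force: [-0.7, 0.1, 0.4]
grip_width: 0.0941
```

```bash
python3 - <<'E'
from plan import *
from h import *
from station import camera
p,R,o=cur();print(p,np.degrees(o["eef_rot"]),o["force"],o["grip_width"])
for n in ("scene","top"):
    c=camera(n); np.savez(n+"1.npz",**c); q=proj(c,[[.46,0,.01]])[0].astype(int);print(q)
    x,y=q-30; b=cv2.resize(c["pixels"][y:y+60,x:x+60],None,fx=7,fy=7,interpolation=cv2.INTER_CUBIC)
    cv2.imwrite(f"pics/rel_{n}.png",b[:,:,::-1])
a,b=[cv2.imread(f"pics/rel_{n}.png") for n in("scene","top")]
h=min(len(a),len(b)); cv2.imwrite("pics/rel.png",cv2.resize(np.hstack([a[:h],b[:h]]),(800,400)))
E
```

```text
[ 4.59519500e-01 -3.64353837e-05  7.01570802e-02] [-8.99641268e+01 -5.63391334e-03 -8.53943620e+01] [-0.66374749  0.06245866  0.38828248] 0.09411753411029257
[273 188]
[254 229]
```

View pics/rel.png

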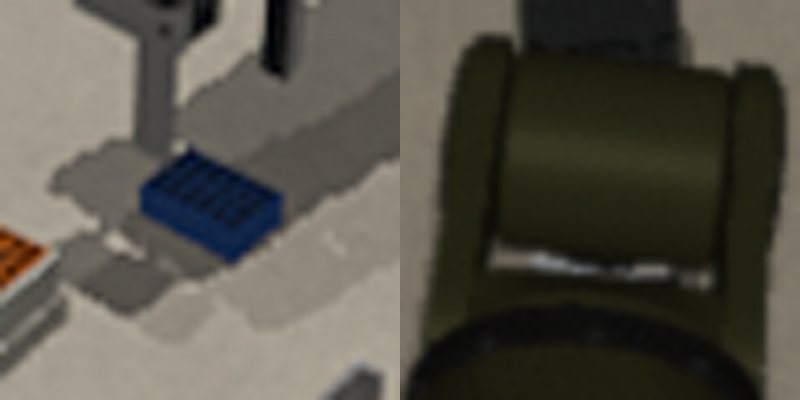

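The scene view shows the block flat on the bench and free, at crop (210,205). The top view is blocked by the arm. The tool has turned 90° above it, so I regrip across the width.

Request:
step_arm --pt "0 20 0 0 0 0" --pt "0 20 0 0 0 0" --pt "0 15 0 0 0 0" --pt "0 8 0 0 0 0" --pt "0 2 0 0 0 0" --pt "0 0 0 0 0 0"

```text
time_s: 12.22
ee_pos: [0.4596, -0.0001, 0.0048]
eef_rot: [-1.57, -0.0, -1.497]
force: [0.4, -0.1, 0.2]
grip_width: 0.0941
```

Request:
step_arm --pt "0 0 0 0 0 0" --pt "0 0 0 0 0 0" --pt "0 0 0 0 0 0" --pt "0 0 0 0 0 0" --pt "0 0 0 0 0 0" --pt "0 0 0 0 0 0" --pt "0 0 0 0 0 0" --pt "0 0 0 0 0 0" --gripper -1 --squeeze 15

```text
time_s: 13.22
ee_pos: [0.4594, -0.0, 0.0045]
eef_rot: [-1.571, -0.0, -1.496]
force: [0.7, 0.1, 0.1]
grip_width: 0.0436
```

Request:
step_arm --pt "0 -5 0 0 0 0" --pt "0 -15 0 0 0 0" --pt "0 -30 0 0 0 0" --pt "0 -45 0 0 0 0" --pt "0 -45 0 0 0 0" --pt "0 -15 0 0 0 0" --pt "0 0 0 0 0 0" --pt "0 0 0 0 0 0"

```text
time_s: 14.22
ee_pos: [0.4587, 0.0, 0.158]
eef_rot: [-1.573, 0.0, -1.496]
force: [0.2, 0.6, -1.2]
grip_width: 0.0441
```

```bash
python3 - <<'E'
from plan import *
p,R,o=cur();print(p,np.degrees(o["eef_rot"]),o["force"],o["grip_width"])
plan([((.6185,.247,.16),-85.7,10)])
from h import *
from station import camera
c=camera("scene"); q=proj(c,[p])[0].astype(int)
x,y=q-35; b=cv2.resize(c["pixels"][y:y+70,x:x+70],None,fx=8,fy=8,interpolation=cv2.INTER_CUBIC)
cv2.imwrite(f"pics/held.png",b[:,:,::-1])
E
```

```text
[4.58703426e-01 1.90962074e-05 1.57994070e-01] [-9.01361049e+01  2.14308742e-02 -8.57231832e+01] [ 0.19862727  0.62806028 -1.18206101] 0.04412405371877146
max shift 24.0 30.0 turn 0.1
[[-23.0, -0.0, 18.0, 0.0, -0.0, -0.0], [-23.0, -0.0, 18.0, 0.0, -0.0, -0.0], [-24.0, -0.0, 18.0, 0.0, -0.0, -0.0], [-23.0, -0.0, 18.0, 0.0, -0.0, -0.0], [-24.0, -0.0, 18.0, 0.0, -0.0, -0.0], [-23.0, -0.0, 18.0, 0.0, -0.0, -0.0], [-24.0, -1.0, 17.0, 0.0, -0.0, -0.0], [-23.0, -0.0, 18.0, 0.0, -0.0, -0.0], [-24.0, -1.0, 17.0, 0.1, -0.0, -0.0], [-23.4, -0.3, 17.8, 0.0, -0.0, -0.0]]
end [618.5 247.  160. ] [-90.    0.  -85.7]
```

View pics/held.png

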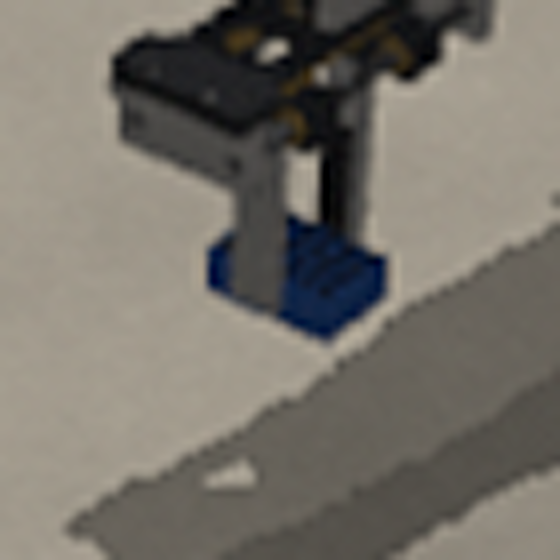

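The block is held across its long sides, level, at crop (300,275). I'll move it over the stacker.

Request:
step_arm --pt "-23 0 18 0 0 0" --pt "-23 0 18 0 0 0" --pt "-24 0 18 0 0 0" --pt "-23 0 18 0 0 0" --pt "-24 0 18 0 0 0" --pt "-23 0 18 0 0 0" --pt "-24 0 17 0 0 0" --pt "-23 0 18 0 0 0" --pt "-24 0 17 0 0 0" --pt "-23 0 18 0 0 0" --pt "0 0 0 0 0 0" --pt "0 0 0 0 0 0"

```text
time_s: 15.78
ee_pos: [0.6189, 0.246, 0.1582]
eef_rot: [-1.573, -0.001, -1.496]
force: [0.6, -0.4, -0.3]
grip_width: 0.0439
```

```bash
python3 - <<'E'
from plan import *
from h import *
from station import camera
p,R,o=cur();print(p,np.degrees(o["eef_rot"]),o["force"],o["grip_width"])
plan([((.6185,.247,.134),-85.7,4)])
L=[]
for n in ("scene","top"):
    c=camera(n); np.savez(n+"2.npz",**c);q=proj(c,[[.6185,.247,.118]])[0].astype(int); x,y=q-30;print(n,x,y)
    im=np.clip(c["pixels"][y:y+60,x:x+60]*1.4,0,255).astype(np.uint8)
    L.append(cv2.resize(im,None,fx=6.5,fy=6.5,interpolation=cv2.INTER_CUBIC))
cv2.imwrite(f"pics/over.png",np.hstack(L)[:,:,::-1])
E
```

```text
[0.61892163 0.24601684 0.15819075] [-9.01110318e+01 -3.46259899e-02 -8.57285329e+01] [ 0.55488227 -0.35896987 -0.34503329] 0.04389718884320323
max shift 6.2 6.2072538211353985 turn 0.1
[[-0.0, 6.0, -0.0, 0.0, -0.0, 0.0], [-0.0, 6.0, -0.0, 0.0, -0.0, 0.0], [-1.0, 6.0, -0.0, 0.1, -0.0, 0.0], [-0.0, 6.2, -0.3, 0.0, -0.0, 0.0]]
end [618.5 247.  134. ] [-90.   -0.  -85.7]
scene 271 192
top 146 144
```

View pics/over.png

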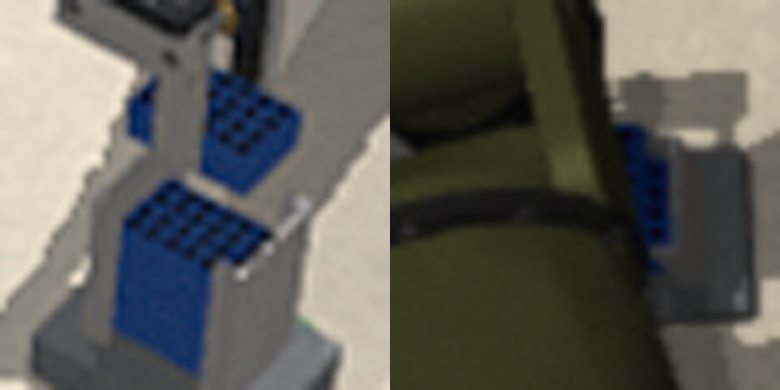

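```bash
python3 - <<'E'
from h import *
S=dict(np.load("scene2.npz"));T=dict(np.load("top2.npz"))
def rc(dx,dy,z,c=(.6189,.246),a=np.radians(4.3)): return [c[0]+dx*np.cos(a)-dy*np.sin(a),c[1]+dx*np.sin(a)+dy*np.cos(a),z]
f=6.5
obs=np.array([(240,193),(237,148),(300,110),(128,102),(128,140)])/f-.5+[271,192]
zs=[.1537,.1757,.1757,.1757,.1537]
ex=[rc(.022,.032,.1537),rc(.022,.032,.1757),rc(-.022,.032,.1757),rc(.022,-.032,.1757),rc(.022,-.032,.1537)]
for o,z,e in zip(obs,zs,ex): print("held obs-exp mm",np.round((ray(S,o,z)[0]-e)[:2]*1000,1), np.round(o-proj(S,e)[0],1))
# top view: held block right edge x~ 672/.. 
o=np.array([(672-390,160),(672-390,240)])/f-.5+[146,144]
print(np.round(ray(T,o,.1757)*1000,1), rc(.022,-.032,0),rc(-.022,-.032,0))
E
```

```text
held obs-exp mm [-6.2 -2.7] [ 0.6 -1.5]
held obs-exp mm [-7.7 -8.3] [-0.6 -2.7]
held obs-exp mm [-2.9 -0.9] [ 0.4 -0.6]
held obs-exp mm [-1.7  2.9] [1.2 0.2]
held obs-exp mm [-2.3  4.4] [1.7 0.4]
[[626.4 199.9 175.7]
 [589.3 197.4 175.7]] [np.float64(0.6432373921959951), np.float64(0.2157396077173755), 0] [np.float64(0.5993612463208899), np.float64(0.2124405437370171), 0]
```

```bash
python3 - <<'E'
from h import *
c=dict(np.load("scene2.npz")); x,y,w,h=283,196,42,50;k=12
im=np.clip(c["pixels"][y:y+h,x:x+w].astype(float)*1.6,0,255).astype(np.uint8)
b=cv2.resize(im,None,fx=k,fy=k,interpolation=cv2.INTER_NEAREST)
for i in range(0,w,5): cv2.putText(b,str(x+i),(i*k,10),0,.35,(255,0,0));cv2.line(b,(i*k,10),(i*k,16),(255,0,0),1)
for i in range(0,h,5): cv2.putText(b,str(y+i),(0,i*k+4),0,.35,(255,0,0))
cv2.imwrite("pics/over2.png",b[:,:,::-1])
E
```

```text
(no output)
```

View pics/over2.png

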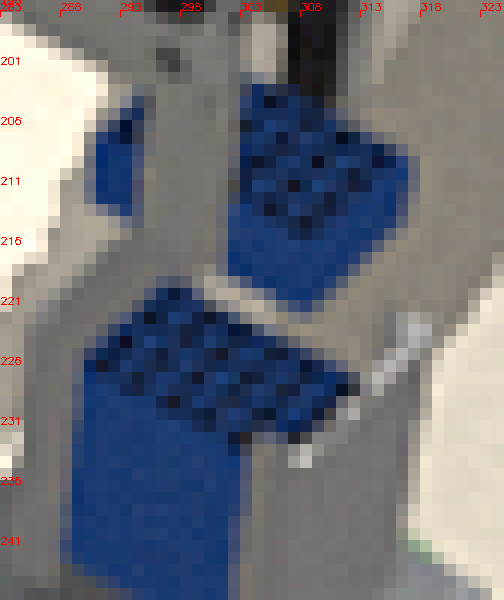

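```bash
python3 - <<'E'
from h import *
S=dict(np.load("scene2.npz"))
def rc(dx,dy,z,c,a=np.radians(4.3)): return [c[0]+dx*np.cos(a)-dy*np.sin(a),c[1]+dx*np.sin(a)+dy*np.cos(a),z]
def cmp(tag,c,l):
    for o,dx,dy,z in l:
        e=rc(dx,dy,z,c);print(tag,"mm",np.round((ray(S,np.array(o)-.5,z)[0]-e)[:2]*1000,1),"px",np.round(np.array(o)-.5-proj(S,e)[0],1))
z=.1537
cmp("held",(.6189,.246),[((308.8,222),.022,.032,z),((290.8,213.8),.022,-.032,z),((317.2,213.6),-.022,.032,z),((318,208),-.022,.032,z+.022),((290.2,207.3),.022,-.032,z+.022)])
for z in (.096,.1,.104):
    cmp("pile%g"%z,(.6185,.247),[((297.7,218.9),-.022,-.032,z),((289.7,226.3),.022,-.032,z),((312.8,227.7),-.022,.032,z)])
z=.118
cmp("chan",(.6185,.247),[((319,222.2),-.03,.04,z),((309,235),.03,.04,z)])
E
```

```text
held mm [-6.9 -0.1] px [ 1.5 -1.2]
held mm [-1.7  5.4] px [1.8 0.6]
held mm [-8.  -1.8] px [ 1.2 -1.6]
held mm [-7.8 -1.6] px [ 1.2 -1.6]
held mm [-2.   0.8] px [ 0.7 -0.2]
pile0.096 mm [-5.8 -0.7] px [ 1.1 -1. ]
pile0.096 mm [-7.8 -0.2] px [ 1.7 -1.3]
pile0.096 mm [-3.5 -8.3] px [-1.5 -2. ]
pile0.1 mm [-2.3  1.9] px [ 1.  -0.1]
pile0.1 mm [-4.5  2.3] px [ 1.6 -0.4]
pile0.1 mm [ 0. -6.] px [-1.6 -1. ]
pile0.104 mm [1.2 4.4] px [0.8 0.9]
pile0.104 mm [-1.1  4.8] px [1.5 0.6]
pile0.104 mm [ 3.6 -3.7] px [-1.8 -0. ]
chan mm [-6.8 -4.7] px [ 0.2 -1.9]
chan mm [-4.   3.3] px [ 1.8 -0.1]
```

The pixel corners scatter by about 1–2 px, but held block and channels share nearly the same offset. The best estimate of the pile axis is about (0.620, 0.2467), so I'll nudge there while lowering to just above the channels.

Request:
step_arm --pt "-0.7 10 1 0 0 0" --pt "0 10 0 0 0 0" --pt "0 8 0 0 0 0" --pt "0 5 0 0 0 0" --pt "0 0 0 0 0 0" --pt "0 0 0 0 0 0"

```text
time_s: 16.62
ee_pos: [0.6205, 0.2474, 0.1268]
eef_rot: [-1.57, 0.0, -1.496]
force: [0.0, 0.4, -0.8]
grip_width: 0.0442
```

```bash
python3 - <<'E'
from plan import *
p,R,o=cur();print(p,np.degrees(o["eef_rot"]),o["force"],o["moment"],o["grip_width"])
from h import *
from station import camera
L=[]
for n,(x,y,w,h) in (("scene",(272,192,55,60)),("top",(145,145,60,60))):
    c=camera(n); np.savez(n+"3.npz",**c)
    im=np.clip(c["pixels"][y:y+h,x:x+w]*1.5,0,255).astype(np.uint8)
    L.append(cv2.resize(im,None,fx=6.9,fy=6.9,interpolation=cv2.INTER_NEAREST))
cv2.imwrite("pics/low.png",np.hstack(L)[:,:,::-1])
E
```

```text
[0.6205281  0.24742797 0.12677878] [-8.99708240e+01  6.43328188e-03 -8.57191892e+01] [ 0.01770978  0.36015927 -0.83480315] [-0.08104111  0.10038943  0.02358142] 0.044166966514919394
```

View pics/low.png

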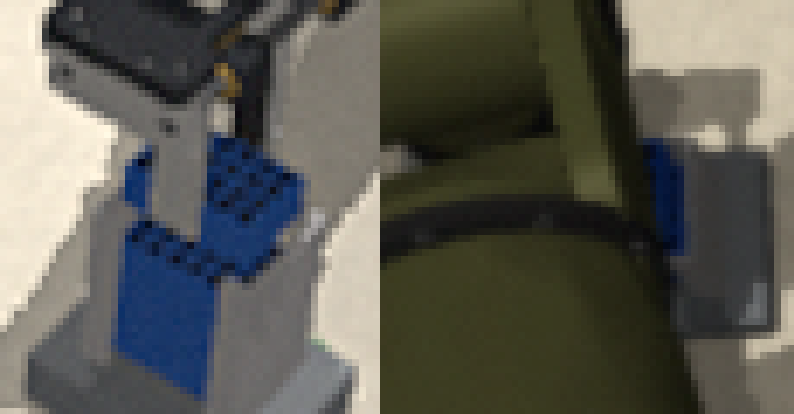

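The held block sits about 4 mm above the channel tops, between them and parallel to the pile. I'll creep down.

Request:
step_arm --pt "0 1 0 0 0 0" --pt "0 1 0 0 0 0" --pt "0 1 0 0 0 0" --pt "0 1 0 0 0 0" --pt "0 0.5 0 0 0 0" --pt "0 0 0 0 0 0"

```text
time_s: 17.48
ee_pos: [0.6204, 0.2473, 0.1219]
eef_rot: [-1.571, -0.0, -1.496]
force: [-0.7, -0.1, -1.3]
grip_width: 0.0442
```

Request:
step_arm --pt "0 0.5 0 0 0 0" --pt "0 0.5 0 0 0 0" --pt "0 0.5 0 0 0 0" --pt "0 0 0 0 0 0"

```text
time_s: 17.98
ee_pos: [0.6204, 0.2473, 0.1204]
eef_rot: [-1.571, -0.0, -1.496]
force: [0.7, -0.3, -1.4]
grip_width: 0.044
```

Request:
step_arm --pt "0 0.5 0 0 0 0" --pt "0 0.5 0 0 0 0" --pt "0 0.5 0 0 0 0" --pt "0 0 0 0 0 0"

```text
time_s: 18.48
ee_pos: [0.6204, 0.2474, 0.1189]
eef_rot: [-1.571, 0.0, -1.496]
force: [0.1, 0.6, -1.3]
grip_width: 0.0438
```

Request:
step_arm --pt "0 1 0 0 0 0" --pt "0 1 0 0 0 0" --pt "0 1 0 0 0 0" --pt "0 0 0 0 0 0"

```text
time_s: 18.98
ee_pos: [0.6204, 0.2474, 0.1159]
eef_rot: [-1.571, -0.0, -1.496]
force: [0.3, -0.6, -0.6]
grip_width: 0.0442
```

Request:
step_arm --pt "0 1 0 0 0 0" --pt "0 1 0 0 0 0" --pt "0 1 0 0 0 0" --pt "0 0 0 0 0 0"

```text
time_s: 19.48
ee_pos: [0.6203, 0.2473, 0.1128]
eef_rot: [-1.571, -0.0, -1.496]
force: [-0.1, 0.2, -1.3]
grip_width: 0.0436
```

Request:
step_arm --pt "0 1 0 0 0 0" --pt "0 1 0 0 0 0" --pt "0 0 0 0 0 0"

```text
time_s: 19.85
ee_pos: [0.6204, 0.2473, 0.1108]
eef_rot: [-1.571, -0.0, -1.496]
force: [0.3, -0.1, -1.6]
grip_width: 0.044
```

Request:
step_arm --pt "0 1 0 0 0 0" --pt "0 1 0 0 0 0" --pt "0 0 0 0 0 0"

```text
time_s: 20.23
ee_pos: [0.6203, 0.2473, 0.1088]
eef_rot: [-1.571, -0.0, -1.496]
force: [-0.1, 0.1, -0.9]
grip_width: 0.0437
```

Request:
step_arm --pt "0 0.5 0 0 0 0" --pt "0 0.5 0 0 0 0" --pt "0 0 0 0 0 0"

```text
time_s: 20.6
ee_pos: [0.6204, 0.2474, 0.1079]
eef_rot: [-1.571, -0.0, -1.496]
force: [0.4, -0.4, -1.0]
grip_width: 0.0436
```

Request:
step_arm --pt "0 0.5 0 0 0 0" --pt "0 0.5 0 0 0 0" --pt "0 0 0 0 0 0"

```text
time_s: 20.98
ee_pos: [0.6204, 0.2474, 0.1069]
eef_rot: [-1.571, 0.0, -1.496]
force: [0.2, -0.3, -0.5]
grip_width: 0.0435
```

Request:
step_arm --pt "0 0.5 0 0 0 0" --pt "0 0 0 0 0 0"

```text
time_s: 21.22
ee_pos: [0.6204, 0.2474, 0.1064]
eef_rot: [-1.571, -0.0, -1.496]
force: [-1.2, 0.2, -1.2]
grip_width: 0.0437
```

Request:
step_arm --pt "0 0.5 0 0 0 0" --pt "0 0 0 0 0 0"

```text
time_s: 21.48
ee_pos: [0.6204, 0.2474, 0.1059]
eef_rot: [-1.571, -0.0, -1.496]
force: [0.4, 0.3, -0.4]
grip_width: 0.0437
```

Request:
step_arm --pt "0 0.5 0 0 0 0" --pt "0 0 0 0 0 0"

```text
time_s: 21.72
ee_pos: [0.6204, 0.2473, 0.1054]
eef_rot: [-1.571, -0.0, -1.496]
force: [0.3, 0.5, -0.8]
grip_width: 0.044
```

Request:
step_arm --pt "0 0.5 0 0 0 0" --pt "0 0 0 0 0 0"

```text
time_s: 21.98
ee_pos: [0.6204, 0.2474, 0.1049]
eef_rot: [-1.571, -0.0, -1.496]
force: [0.6, 0.5, -0.0]
grip_width: 0.044
```

Request:
step_arm --pt "0 0.5 0 0 0 0" --pt "0 0 0 0 0 0"

```text
time_s: 22.22
ee_pos: [0.6204, 0.2474, 0.1044]
eef_rot: [-1.571, -0.0, -1.496]
force: [-0.1, -0.0, -1.7]
grip_width: 0.0436
```

Request:
step_arm --pt "0 0.5 0 0 0 0" --pt "0 0 0 0 0 0"

```text
time_s: 22.48
ee_pos: [0.6205, 0.2474, 0.1043]
eef_rot: [-1.57, 0.0, -1.496]
force: [-1.0, 0.0, 2.5]
grip_width: 0.0442
```

Request:
step_arm --pt "0 0.5 0 0 0 0" --pt "0 0 0 0 0 0"

```text
time_s: 22.72
ee_pos: [0.6205, 0.2474, 0.1036]
eef_rot: [-1.571, 0.0, -1.496]
force: [-2.0, -0.4, 2.8]
grip_width: 0.0439
```

Request:
step_arm --pt "0 0.5 0 0 0 0" --pt "0 0 0 0 0 0"

```text
time_s: 22.98
ee_pos: [0.6205, 0.2474, 0.1031]
eef_rot: [-1.57, 0.0, -1.496]
force: [-1.3, 0.6, 4.7]
grip_width: 0.0438
```

Contact came at TCP z ≈ 0.1043, with Fz going from -1 to +2.5 and then +4.7 N. I'll back off 0.8 mm to unload the spring, still touching, and then release.

Request:
step_arm --pt "0 -0.4 0 0 0 0" --pt "0 -0.4 0 0 0 0" --pt "0 0 0 0 0 0"

```text
time_s: 23.35
ee_pos: [0.6204, 0.2474, 0.1037]
eef_rot: [-1.571, 0.0, -1.496]
force: [-0.1, 0.3, 4.2]
grip_width: 0.0436
```

```bash
python3 - <<'E'
from plan import *
p,R,o=cur();print(p,o["force"],o["grip_width"])
E
```

```text
[0.62042178 0.24737517 0.10373524] [-0.13077466  0.27859635  4.16809001] 0.04362479475553281
```

Contact still holds at about 4 N. Before releasing I'll check alignment in a picture.

```bash
python3 - <<'E'
from h import *
from station import camera
c=camera("scene"); x,y,w,h=272,192,60,65
im=np.clip(c["pixels"][y:y+h,x:x+w]*1.5,0,255).astype(np.uint8)
cv2.imwrite("pics/touch.png",cv2.resize(im,None,fx=9,fy=9,interpolation=cv2.INTER_NEAREST)[:,:,::-1])
E
```

```text
(no output)
```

View pics/touch.png

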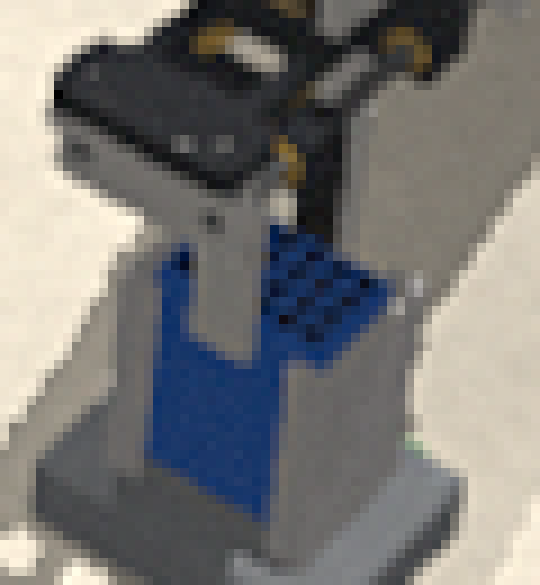

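The block sits flush on the pile, between both channels and below their tops. Now I release and withdraw straight up.

Request:
step_arm --pt "0 0 0 0 0 0" --pt "0 0 0 0 0 0" --pt "0 0 0 0 0 0" --pt "0 0 0 0 0 0" --pt "0 0 0 0 0 0" --pt "0 0 0 0 0 0" --gripper 1

```text
time_s: 24.15
ee_pos: [0.6204, 0.2474, 0.1038]
eef_rot: [-1.571, -0.0, -1.496]
force: [0.2, 0.2, 0.4]
grip_width: 0.0936
```

Request:
step_arm --pt "0 -5 0 0 0 0" --pt "0 -15 0 0 0 0" --pt "0 -30 0 0 0 0" --pt "0 -30 0 0 0 0" --pt "30 -10 -30 0 0 0" --pt "40 0 -40 0 0 0" --pt "40 0 -40 0 0 0" --pt "30 0 -30 0 0 0" --pt "20 0 -10 0 0 0" --pt "0 0 0 0 0 0"

```text
time_s: 25.4
ee_pos: [0.4828, 0.0759, 0.1952]
eef_rot: [-1.569, -0.0, -1.498]
force: [0.2, 0.6, -0.6]
grip_width: 0.0938
```

```bash
python3 - <<'E'
from plan import *
from h import *
from station import camera
p,R,o=cur();print(p,o["force"],o["grip_width"])
L=[]
for n,(x,y,w,h) in (("scene",(270,195,60,65)),("top",(150,145,60,65))):
    c=camera(n); np.savez(n+"4.npz",**c)
    im=np.clip(c["pixels"][y:y+h,x:x+w]*1.5,0,255).astype(np.uint8)
    L.append(cv2.resize(im,None,fx=6.5,fy=6.5,interpolation=cv2.INTER_NEAREST))
    if n=="top":
        k,_=blobs(c["pixels"],(105,120,40),(128,255,255))
        for q in k: print(np.round(cv2.minAreaRect((ray(c,q[:,0,:],.121)[:,:2]*1000).astype(np.float32)),1) if 0 else cv2.minAreaRect((ray(c,q[:,0,:],.121)[:,:2]*1000).astype(np.float32)))
cv2.imwrite("pics/end.png",np.hstack(L)[:,:,::-1])
E
```

```text
[0.48283153 0.075879   0.19515998] [ 0.22731666  0.61365035 -0.59056551] 0.09378965507981986
((459.4859313964844, 456.998291015625), (29.1988468170166, 27.367700576782227), 66.09500122070312)
((612.167724609375, 243.85061645507812), (58.12218475341797, 64.91085815429688), 4.434858322143555)
((734.0018920898438, -174.38014221191406), (80.12439727783203, 57.1524658203125), 32.42036819458008)
```

View pics/end.png

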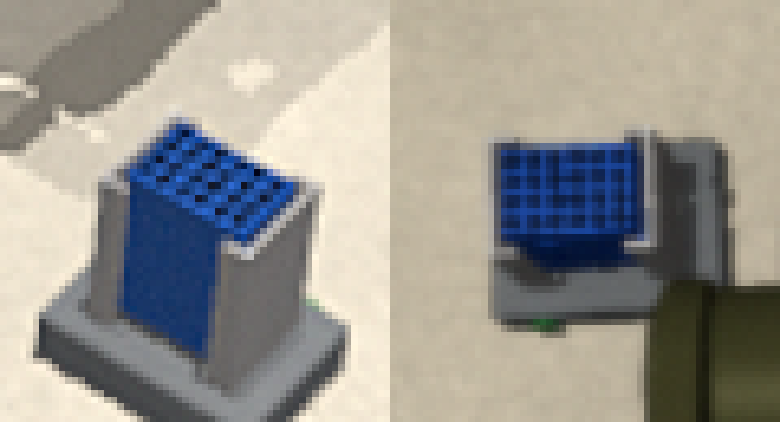

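The block lies level and centred between the channels, flush with the pile, and is let go.

```bash
python3 -c "
from station import job
print(job.hand_in())"
```

```text
the job is handed in; nothing more can be done
None
```

The blue block is on top of the pile in the stacker, released and lying flush between the channels. I handed the job in at about 25.5 s on the robot's clock; no verdict was reported.

- **Set-down:** I lifted the block from the cradle by its short ends (64 mm opening) and set it flat on the bench near (0.46, 0.00). I then let go, turned the gripper 90° and took it again by the long sides (44 mm opening).
- **Placing:** I lowered it in 0.5–1 mm steps until the vertical force rose. The pile's top came out at about 100 mm. The highest force reading was about 4.7 N; I backed off 0.8 mm, still touching, and released with no visible drop.
- **Last checks:** Both views show the block level and parallel to the pile. The gripper was open at about 94 mm and well clear, and the force reading was down to noise level. I saw no contact with the orange block, bottles or beaker, but I did not measure them again at the end.
- **Checks that disagreed:**
  - My corner readings from the two cameras differed by 2–5 mm, so I aimed at a compromise axis of about (0.620, 0.247). The block went in without any sideways force.
  - The stacker's foot measured about 113 mm long against the stated 120 mm.
  - The last top-view blob centre was (612, 244) mm, but it includes the pile's front face, so it is biased towards the robot.

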